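# Oil the hinge and hold the loose leaf in line for its pin

## Robot

A 6-joint arm with a two-finger parallel gripper is mounted at the origin on the work surface. World frame = base frame: x ahead of the robot, y to its left, z up, the work surface at z = 0. Lengths are in m, angles in rad, forces in N, time in s.
With the tool pointing down it reaches from about 0.375 to 0.975 m from the base axis. Payload 3.8 kg.
Tool frame: the origin (TCP) lies midway between the tips of the shut fingers; the grasp point (between the pads) lies 19 mm behind it; z points along the fingers, y is the direction in which the jaws open and shut (so a half turn about z gives the same grasp; the last joint's range is limited). The gripper opens to 85 mm and grips with 20 to 120 N. Pads are 22 mm wide; open, the fingers measure 114 mm over their backs; the gripper's body (76 mm by 85 mm) begins 54 mm behind the grasp point. The pads swing forward as they close: fully open they stand 13 mm farther back than shut.
Start: joints at [-1.172, 0.264, 1.604, -0, 1.274, -0.037], TCP at [0.285, -0.612, 0.231] pointing down, gripper open.
Joint ranges: [-2.63, 2.63], [-0.94, 2.18], [0.31, 2.57], [-1.31, 4.45], [0, 2.66], [-2.55, 2.55]. Speed limits (rad/s): [2.57, 2.57, 3.14, 3.14, 3.14, 3.14].

## Interface

Orientations are given as a rotation vector (axis times angle).
In Python, from rig import env, eyes gives the robot as it stands. The module is installed in compiled form; this text tells all that it offers.
- The arm moves only by the tool drive_tool, never from a script. Its argument "increments" is a list that holds one entry, the list of rows, each a list of 7 numbers: the turn, a rotation vector about the tool's x, y, z in degrees, then the shift along the tool's x, y, z in mm, then the closure in counts, from 0 (fully open) to 255 (shut). A call has 1 to 5 rows; each row shifts and turns the commanded pose from where the row before left it, along the tool's axes as they then stand; what a row does not reach is not made up. A row lasts 1/10 s, in which the tool goes at most 50 mm and 8.59 degrees, less where a joint would pass 70% of its speed; a pose out of reach is approached as far as the arm can. A call with a gripper value outside its range is refused whole. The fingers move at their own pace and stop on an object; "force" is the grip in N (left out, the last holds). Time passes only in rows, so rows that do not move let the fingers close. It gives the time, the measured TCP pose, the force and the opening at its end, in the units of the state.
- env.state(): the state, without advancing time (a new reading comes with each control period).
- eyes.read_camera(name): name is "scene" or "top"; returns (picture, depth): 400x640x3 uint8, red, green, blue; 400x640 float32, m along the optical axis (not along the pixel's ray), 0 where there is no reading.
- eyes.camera_params(name): a dict with "mtx" (3x3 intrinsics, pixels), "k1" (the pictures are not rectified: a ray, as slopes to the right and down, at radius r is drawn at 1 + k1 r^2 times it, then the intrinsics apply), "position" and "orientation" of the camera in the world. Camera axes: x right, y down, z forward; pixel columns grow to the right and rows downward; lengths in m; the calibration is good to about 2 mm. A picture is of the moment at which its call begins. camera_params takes no time and is no camera call.
- env.finish_job(): hands the job in, once; it reports no verdict.
The state is a dict: "time": time; "joint_positions": joint angles; "qd": joint speeds; "effort": joint torques, N m; "tool_pos": TCP position; "tool_rot": TCP orientation; "force": force on the tool from outside, world axes, zero at the start; "torque": the same for the moment, N m; "opening": finger opening in m.
Only numpy, scipy, OpenCV 4.12 (cv2) and the standard library are available. Lean on these libraries where they do the work, as an engineer would, in place of code of your own. Each camera call takes 0.05 s, during which the arm holds its last target.

## Task

First oil the fixed hinge on the jamb block: press the spray can's nozzle cap down and let it spring back up. Then take the loose hinge leaf that has a single knuckle in the middle out of its stand, lower it upright between the two fixed knuckles until the three knuckle holes are in line for the hinge pin, and finish while still holding it there in the gripper, still and not bearing on the fixed leaf. Leave the other leaf, the hinge pin, the steel cup and the grey cleaner bottle where they are.

Things in the scene. Friction and masses are not known exactly. Their poses are not given: they have to be found in the camera images.
- leaf: loose hinge leaf to fit: bare steel, 0.3 to 0.5 kg, standing in one of two like stands. ONE knuckle mid lower edge: tube 30 mm outside, 16 mm bore, 30 mm long (y). Above it a 30 mm wide neck, then a plate 8 mm thick (x), 70 mm wide (y), 37 to 117 mm above the origin. Origin: centre of the knuckle's underside; z up the plate. Symmetric under a half turn about z
- leaf_bore (a point): centre of the loose leaf's knuckle bore, 15 mm above the leaf's origin; its axes are the leaf's, the bore runs along y
- leaf_top (a point): middle of the loose leaf's upper edge, 117 mm above the leaf's origin
- jamb: fixed grey block, 80 (x) by 120 (y) by 50 mm high, the fixed leaf on it (plate top 58 mm high). Its two knuckles (28 mm long, 30 mm outside, 16 mm bore, along y, tops 69 mm high) overhang the block's +x face with a 38 mm gap between. The gap is open above and below: nothing in it carries the loose knuckle. Origin: centre of the block's underside
- jamb_bore (a point): on the fixed knuckles' bore axis in the middle of the gap: 57 mm along x from the jamb's origin, 54 mm above the table; axes are the jamb's, bore axis along y. The loose knuckle's bore centre belongs here
- stand_a: stand that holds the loose leaf (the other stand is alike). Base 70 (x) by 100 (y) by 10 mm, on which the knuckle stands; two cheeks, 34 mm in x, 90 mm overall in y, 70 mm high, with grooves 48 to 70 mm above the table that take the plate's side edges with 2 mm play. The leaf is drawn straight up; 40 mm clears the grooves. Origin: centre of the underside; axes as the leaf's
- can: oil spray can, aluminium, 54 mm across, fixed in a clamp base 80 mm square beside the jamb block; its outlet points along its y to the knuckles. Origin: centre of the base's underside
- nozzle_top (a point): centre of the top of the can's round white sprung nozzle cap, 30 mm across; 161 mm above the table when up
- nozzle (a joint): travel of the nozzle cap: 0 up, 0.008 m fully down; it springs back up. Pushing it takes 2 N at first, 8 N at the bottom
- other_leaf: bystander: a leaf of the other kind in the second stand; TWO 14 mm knuckles at the ends of its lower edge, plate top 99 mm above its origin (18 mm lower than the loose leaf to be fitted). Origin as for the loose leaf
- hinge_pin: bystander: steel headed hinge pin, 10 mm by 91 mm, lying on the bench
- screw_cup: bystander: steel cup, 72 mm across, 55 mm high
- cleaner: bystander: grey bottle, 60 mm across, 150 mm high
Mind the look-alikes: they are no part of the job. Leave any green, red or yellow look-alike of the jamb alone.

How it is judged:
By the outcome, as a careful person would: the job done as asked, in the order asked, and still so for the second after the job is handed in, while the arm keeps its last pose, push and grip.
It also fails if it takes over 53 s, if anything falls off the work surface, if the arm or the gripper's body presses on something with over 40 N, if the wrist force passes 120 N, or if a joint passes its speed limit or range.

## Working session

There is one attempt and no reset: what is moved stays moved. The work goes in short steps, Python scripts to look and compute and a tool call to move; the robot and the scene stay as the last step left them, time stands still between calls to the robot, and variables do not carry over. Pictures are saved under pics/ and viewed, and the job is handed in when it is done.

Besides the shell and the picture viewer there is one more tool, called after "Call:" by a JSON object that holds its "fn" and its "kwargs". drive_tool: Moves the arm, as the interface text tells. Its arguments: {"type":"object","properties":{"increments":{"type":"array"},"force":{"type":"number"}},"required":["increments"]}

```bash
mkdir -p pics; cat > look.py <<'E'
from rig import env, eyes
import cv2, numpy as np, sys
def grab(tag, cams=("scene","top")):
    for n in cams:
        p,d=eyes.read_camera(n)
        np.savez(f"pics/{tag}_{n}.npz",p=p,d=d)
        cv2.imwrite(f"pics/{tag}_{n}.png",p[:,:,::-1])
E
python3 - <<'E'
from look import *
grab("a")
for n in("scene","top"): print(n,eyes.camera_params(n))
print(env.state())
E
```

```text
scene {'mtx': array([[366.96978443,   0.        , 317.21183982],
       [  0.        , 366.96978443, 201.85511454],
       [  0.        ,   0.        ,   1.        ]]), 'k1': 0.02938263331124128, 'position': array([ 0.97704202, -0.40184582,  0.74657252]), 'orientation': array([-2.09046504, -1.07284205,  0.45654916])}
top {'mtx': array([[480.48237963,   0.        , 324.2706847 ],
       [  0.        , 480.48237963, 197.82508803],
       [  0.        ,   0.        ,   1.        ]]), 'k1': -0.10610070755424572, 'position': array([0.30359431, 0.03179138, 1.51111341]), 'orientation': array([-2.20572518,  2.16747805, -0.11821738])}
{'time': 0.1, 'joint_positions': array([-1.17188844e+00,  2.64684325e-01,  1.60525549e+00, -9.97399971e-06,
        1.27372060e+00, -3.68798191e-02]), 'qd': array([-0.00012673, -0.00195884, -0.00352546,  0.00072248, -0.00243934,
       -0.00046327]), 'effort': array([ 3.89930174e-04, -5.16708827e+01, -3.68590987e+01, -5.10183486e-05,
        6.33084230e-03, -2.20622803e-05]), 'tool_pos': array([ 0.2846792 , -0.61128648,  0.2300724 ]), 'tool_rot': array([-3.06532415e+00, -6.78695045e-01,  5.99078291e-04]), 'force': array([-0.05001765, -0.1551465 ,  0.55452541]), 'torque': array([ 0.00228473,  0.02020475, -0.02948962]), 'opening': 0.08544540432665103}
```

View pics/a_scene.png

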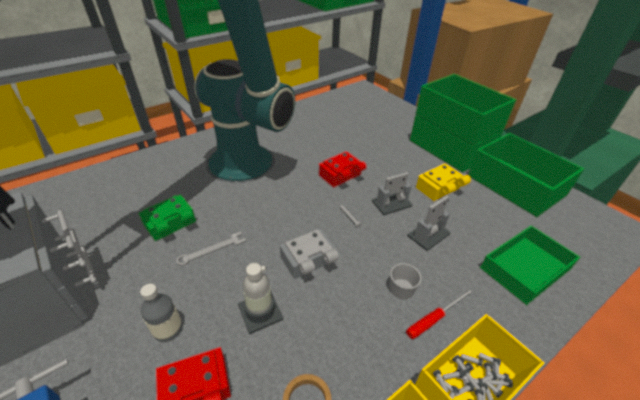

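View pics/a_top.png

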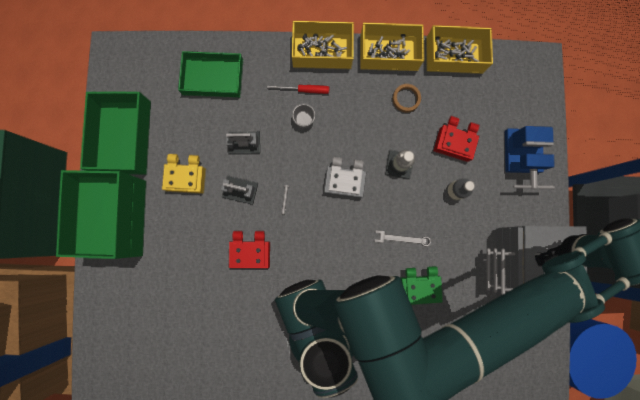

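The scene view shows the grey jamb at about (310,252), the can at (258,292) and the stands at (392,195) and (430,225). In the top view the jamb is at (345,180), the can at (402,162), and the stands at (242,141) and (238,188). I'll zoom in on these.

```bash
python3 - <<'E'
import cv2,numpy as np
s=cv2.imread("pics/a_scene.png");t=cv2.imread("pics/a_top.png")
a=cv2.resize(s[160:260,360:490],None,fx=6,fy=6,interpolation=cv2.INTER_CUBIC)
cv2.imwrite("pics/z1.png",a)
a=cv2.resize(s[220:345,225:355],None,fx=4.5,fy=4.5,interpolation=cv2.INTER_CUBIC)
cv2.imwrite("pics/z2.png",a)
a=cv2.resize(t[120:210,215:305],None,fx=6,fy=6,interpolation=cv2.INTER_CUBIC)
cv2.imwrite("pics/z3.png",a)
a=cv2.resize(t[135:215,315:425],None,fx=7,fy=7,interpolation=cv2.INTER_CUBIC)
cv2.imwrite("pics/z4.png",a)
E
```

```text
(no output)
```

View pics/z1.png

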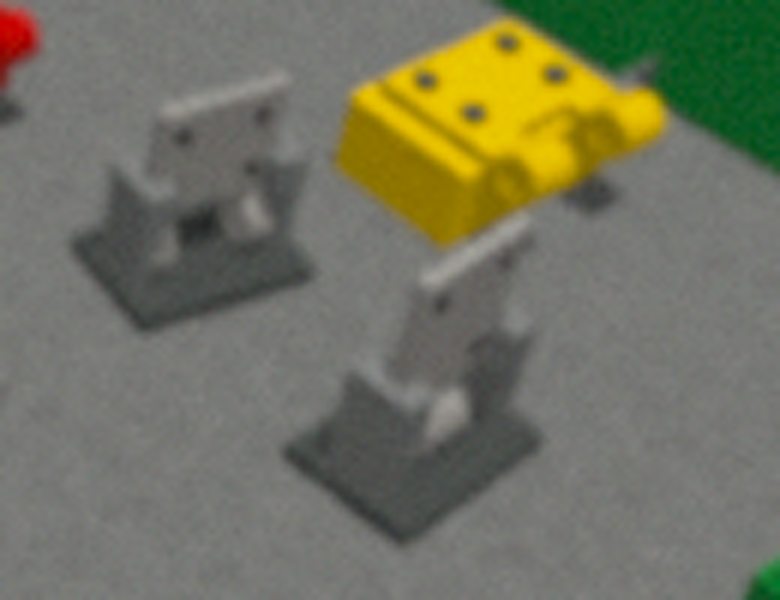

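View pics/z2.png

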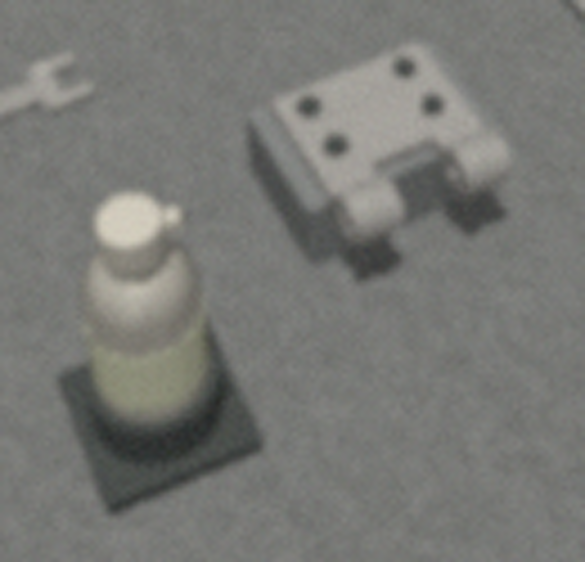

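View pics/z3.png

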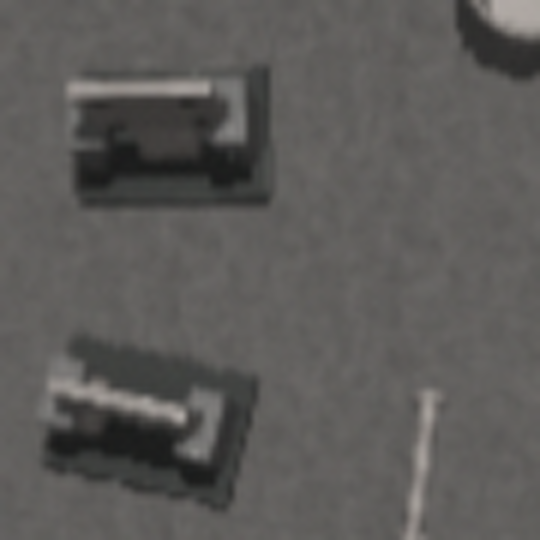

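View pics/z4.png

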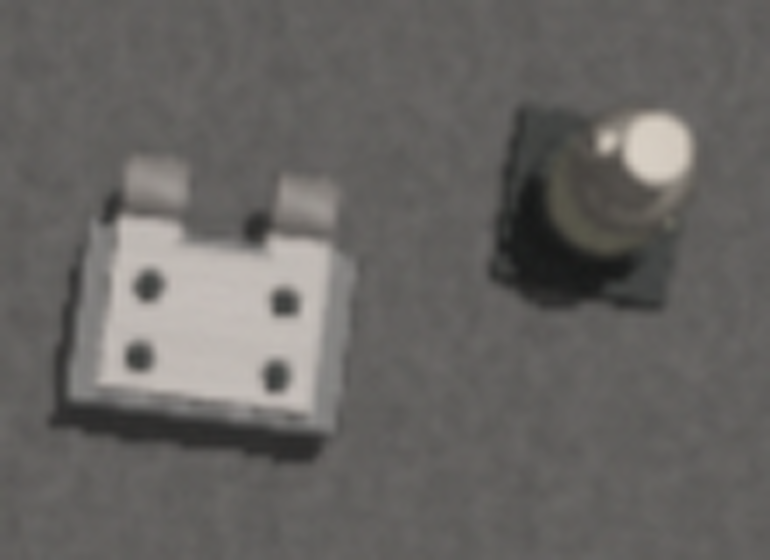

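The leaf to fit is the one in the front stand: one central knuckle and a taller plate, at scene (430,225) and top (242,141). Its stand is roughly axis-aligned in the top view. Next I measure points in both views.

```bash
cat > geo.py <<'E'
from rig import env, eyes
import cv2, numpy as np
from scipy.spatial.transform import Rotation as R
P={n:eyes.camera_params(n) for n in("scene","top")}
def undist(n,uv):
    c=P[n];D=np.array([c["k1"],0,0,0,0.])
    return cv2.undistortPoints(np.asarray(uv,float).reshape(-1,1,2),c["mtx"],D,None,None).reshape(-1,2) if False else cv2.undistortPointsIter(np.asarray(uv,float).reshape(-1,1,2),c["mtx"],D,None,None,(3,50,1e-10)).reshape(-1,2)
def ray(n,uv):
    s=undist(n,uv);d=np.c_[s,np.ones(len(s))]
    return P[n]["position"],R.from_rotvec(P[n]["orientation"]).apply(d)
def onz(n,uv,z):
    o,d=ray(n,uv);t=(z-o[2])/d[:,2];return o+t[:,None]*d
def tri(us,ut):
    o1,d1=ray("scene",us);o2,d2=ray("top",ut);out=[]
    for a,b in zip(d1,d2):
        M=np.c_[a,-b];t=np.linalg.lstsq(M,o2-o1,rcond=None)[0]
        p,q=o1+t[0]*a,o2+t[1]*b;out.append(np.r_[(p+q)/2,np.linalg.norm(p-q)])
    return np.array(out)
def proj(n,X):
    c=P[n];Rm=R.from_rotvec(c["orientation"]).inv();rv=Rm.as_rotvec();t=-Rm.apply(c["position"])
    return cv2.projectPoints(np.asarray(X,float).reshape(-1,1,3),rv,t,c["mtx"],np.array([c["k1"],0,0,0,0.]))[0].reshape(-1,2)
def cloud(n,d):
    v,u=np.mgrid[0:400,0:640];o,r=ray(n,np.c_[u.ravel(),v.ravel()])
    X=o+r*d.reshape(-1,1);X[d.ravel()==0]=np.nan
    return X.reshape(400,640,3)
E
python3 - <<'E'
from geo import *
np.set_printoptions(precision=4,suppress=True)
for n in("scene","top"):
    f=np.load(f"pics/a_{n}.npz");C=cloud(n,f["d"])
    def sel(c,z0,z1,r):
        m=(np.hypot(C[:,:,0]-c[0],C[:,:,1]-c[1])<r)&(C[:,:,2]>z0)&(C[:,:,2]<z1);return m
    # approx centres via top pixels
    A={k:onz("top",[uv],z)[0] for k,uv,z in[("cap",(409,156),.161),("leaf",(238.2,134.7),.127),("jamb",(345.5,182),.058),("other",(238,187),.109)]}
    if n=="scene": print(A)
    tb=C[...,2][(np.abs(C[...,0]-.55)<.02)&(np.abs(C[...,1])<.02)];print(n,"table z",np.nanmedian(tb),np.nanstd(tb))
    for k,z0,z1,r in[("cap",.15,.17,.03),("leaf",.115,.14,.06),("other",.1,.12,.06),("jamb",.053,.064,.09)]:
        m=sel(A[k],z0,z1,r);X=C[m]
        if len(X)<5: print(k,len(X));continue
        rect=cv2.minAreaRect((X[:,:2]*1000).astype(np.float32))
        print(n,k,len(X),"mean",X.mean(0),"rect",rect)
E
```

```text
{'cap': array([ 0.5467, -0.2363,  0.161 ]), 'leaf': array([0.6058, 0.2592, 0.127 ]), 'jamb': array([ 0.4805, -0.0614,  0.058 ]), 'other': array([0.4536, 0.2572, 0.109 ])}
scene table z 0.002104583043590791 0.01710351898633062
scene cap 223 mean [ 0.5486 -0.2303  0.16  ] rect ((548.4896240234375, -228.11880493164062), (36.43647003173828, 31.002058029174805), 51.975948333740234)
scene leaf 118 mean [0.6053 0.2606 0.1246] rect ((603.6207275390625, 264.4801940917969), (9.38787841796875, 71.4942398071289), 2.18222975730896)
scene other 101 mean [0.4539 0.2694 0.1076] rect ((453.2986145019531, 272.3541259765625), (72.30473327636719, 11.008954048156738), 76.63433074951172)
scene jamb 1004 mean [ 0.4901 -0.0591  0.0595] rect ((498.8287353515625, -58.44572448730469), (117.53533935546875, 108.09359741210938), 82.48741149902344)
top table z 0.0003383090904225394 0.010348294136135342
top cap 89 mean [ 0.5466 -0.2303  0.1602] rect ((545.4607543945312, -229.5749053955078), (25.093555450439453, 35.81037521362305), 7.108545303344727)
top leaf 82 mean [0.6054 0.261  0.1239] rect ((605.8060302734375, 261.0638732910156), (10.108129501342773, 70.14508819580078), 4.822534084320068)
top other 65 mean [0.4569 0.2688 0.1084] rect ((456.88677978515625, 268.4327087402344), (70.2428970336914, 7.614013195037842), 77.95470428466797)
top jamb 729 mean [ 0.4898 -0.0608  0.0583] rect ((501.242919921875, -61.45408248901367), (117.06575012207031, 110.02364349365234), 84.17798614501953)
```

```bash
python3 - <<'E'
from geo import *
np.set_printoptions(precision=4,suppress=True)
T=lambda L:np.array(L,float)/7+[315,135]-.43
# jamb
h=T([(148,286),(285,301),(138,356),(276,376)])
# refine hole centroids by darkness
p=np.load("pics/a_top.npz")["p"].astype(float).mean(2)
def dark(p,c,r=3,thr=None):
    x,y=np.round(c).astype(int);w=p[y-r:y+r+1,x-r:x+r+1];q=np.clip(np.percentile(w,75)-20-w,0,None)
    v,u=np.mgrid[y-r:y+r+1,x-r:x+r+1];return np.array([(u*q).sum(),(v*q).sum()])/q.sum()
hr=np.array([dark(p,c) for c in h]);H=onz("top",hr,.058);print("holes top\n",hr,"\n",H)
ps=np.load("pics/a_scene.npz")["p"].astype(float).mean(2)
S=np.array([(309,106),(404,67),(335,146),(432,104)])/4.5+[225,220]-.4
# scene order: project
print(proj("scene",H),S)
sr=np.array([dark(ps,c) for c in proj("scene",H)]);HS=onz("scene",sr,.058);print("holes scene\n",HS, HS-H)
for X in(H,HS):
    yv=(X[0]-X[1])+(X[2]-X[3]);xv=(X[0]-X[2])+(X[1]-X[3])
    print("centre",X.mean(0),"yaw from y",np.degrees(np.arctan2(-yv[0],yv[1])),"from x",np.degrees(np.arctan2(xv[1],xv[0])),np.linalg.norm(yv)/2,np.linalg.norm(xv)/2)
# cap
for n,c,col in(("top",(409,156),1),("scene",(254,269),1)):
    im=np.load(f"pics/a_{n}.npz")["p"];g=im.min(2);x,y=c
    w=g[y-14:y+15,x-14:x+15];m=(w>165).astype(np.uint8)
    print(n,w.max());k,l,st,ce=cv2.connectedComponentsWithStats(m);j=1+st[1:,4].argmax();cc=ce[j]+[x-14,y-14];print(cc,st[j],onz(n,[cc],.161))
# leaf top edge corners, block corners
bc=T([(68,400),(328,432),(95,222),(352,255)]);print("block",onz("top",bc,.05))
E
```

```text
holes top
 [[335.772  175.3731]
 [355.2141 177.7812]
 [334.3943 185.5346]
 [353.9529 188.306 ]] 
 [[ 0.5003 -0.0314  0.058 ]
 [ 0.4941 -0.091   0.058 ]
 [ 0.469  -0.0277  0.058 ]
 [ 0.4617 -0.0875  0.058 ]]
[[320.2407 245.002 ]
 [298.877  254.1985]
 [314.1004 236.7111]
 [292.7298 245.2535]] [[293.2667 243.1556]
 [314.3778 234.4889]
 [299.0444 252.0444]
 [320.6    242.7111]]
holes scene
 [[ 0.4961 -0.027   0.058 ]
 [ 0.4893 -0.0869  0.058 ]
 [ 0.4645 -0.0234  0.058 ]
 [ 0.4572 -0.0831  0.058 ]] [[-0.0042  0.0044  0.    ]
 [-0.0048  0.0041  0.    ]
 [-0.0045  0.0043  0.    ]
 [-0.0045  0.0043  0.    ]]
centre [ 0.4813 -0.0594  0.058 ] yaw from y -6.4955425816624865 from x -6.508159624011715 0.060029469364642166 0.032043009634567576
centre [ 0.4767 -0.0551  0.058 ] yaw from y -6.729315781511629 from x -6.586420887901946 0.06021621316496252 0.03206297022747146
top 195
[408.4  155.75] [10 10  8  9 60] [[ 0.5473 -0.2345  0.161 ]]
scene 192
[253.1525 268.6271] [  7   9  14  11 118] [[ 0.5446 -0.2314  0.161 ]]
block [[ 0.4504  0.0026  0.05  ]
 [ 0.4384 -0.1113  0.05  ]
 [ 0.5291 -0.0079  0.05  ]
 [ 0.5168 -0.1212  0.05  ]]
```

Call:
{"fn": "drive_tool", "kwargs": {"increments": [[[0, 0, -8.5, 0, 0, -4, 255], [0, 0, -8.5, 0, 0, -4, 255], [0, 0, -8.5, 0, 0, -4, 255], [0, 0, -8.5, 0, 0, -4, 255], [0, 0, -8.5, 0, 0, -4, 255]]], "force": 40}}

```text
time: 0.6
tool_pos: [0.2848, -0.6115, 0.2506]
tool_rot: [-2.606, -1.752, -0.0]
force: [0.3, 0.5, -0.8]
opening: 0.0121
```

Call:
{"fn": "drive_tool", "kwargs": {"increments": [[[0, 0, -8.5, 0, 0, 0, 255], [0, 0, -8.5, 0, 0, 0, 255], [0, 0, -8.5, 0, 0, 0, 255], [0, 0, 0, 0, 0, 0, 255], [0, 0, 0, 0, 0, 0, 255]]]}}

```text
time: 1.1
tool_pos: [0.2848, -0.6116, 0.2507]
tool_rot: [-2.167, -2.274, -0.001]
force: [0.6, -0.2, -0.1]
opening: 0.0003
```

Call:
{"fn": "drive_tool", "kwargs": {"increments": [[[0, 0, 0, 36.6, 27.9, 0, 255], [0, 0, 0, 36.6, 27.9, 0, 255], [0, 0, 0, 36.6, 27.9, 0, 255], [0, 0, 0, 36.6, 27.9, 0, 255], [0, 0, 0, 36.6, 27.9, 0, 255]]]}}

```text
time: 1.6
tool_pos: [0.4154, -0.4203, 0.2512]
tool_rot: [2.167, 2.274, 0.0]
force: [-0.1, 0.1, 0.5]
opening: -0.0001
```

Call:
{"fn": "drive_tool", "kwargs": {"increments": [[[0, 0, 0, 36.6, 27.9, 0, 255], [0, 0, 0, 36.6, 27.9, 0, 255], [0, 0, 0, 36.6, 27.9, 0, 255], [0, 0, 0, 36.6, 27.9, 0, 255], [0, 0, 0, 36.6, 27.9, 0, 255]]]}}

```text
time: 2.1
tool_pos: [0.5453, -0.2302, 0.2514]
tool_rot: [2.167, 2.275, 0.0]
force: [0.9, -0.4, 0.2]
opening: -0.0001
```

Call:
{"fn": "drive_tool", "kwargs": {"increments": [[[0, 0, 0, 0, 0, 30, 255], [0, 0, 0, 0, 0, 26, 255], [0, 0, 0, 0, 0, 10, 255], [0, 0, 0, 0, 0, 0, 255], [0, 0, 0, 0, 0, 0, 255]]]}}

```text
time: 2.6
tool_pos: [0.5449, -0.2325, 0.1861]
tool_rot: [2.164, 2.276, 0.0]
force: [0.3, -0.2, 0.3]
opening: 0.0001
```

```bash
python3 - <<'E'
from look import *
grab("b")
print(env.state()["tool_pos"])
import numpy as np
from geo import *
for n in("scene","top"): print(n,proj(n,[env.state()["tool_pos"]]), proj(n,[env.state()["tool_pos"]+[0,0,.05]]))
s=cv2.imread("pics/b_scene.png");t=cv2.imread("pics/b_top.png")
a=cv2.resize(s[190:330,190:330],None,fx=4,fy=4,interpolation=cv2.INTER_CUBIC)
b=cv2.resize(t[100:240,320:380+80],None,fx=4,fy=4,interpolation=cv2.INTER_CUBIC)
cv2.imwrite("pics/zb1.png",a);cv2.imwrite("pics/zb2.png",b)
E
```

```text
[ 0.54551159 -0.23290306  0.18715255]
scene [[251.32418873 260.86733103]] [[248.50493682 243.51836119]]
top [[409.64438214 154.76333892]] [[413.28683693 151.52307415]]
```

View pics/zb1.png

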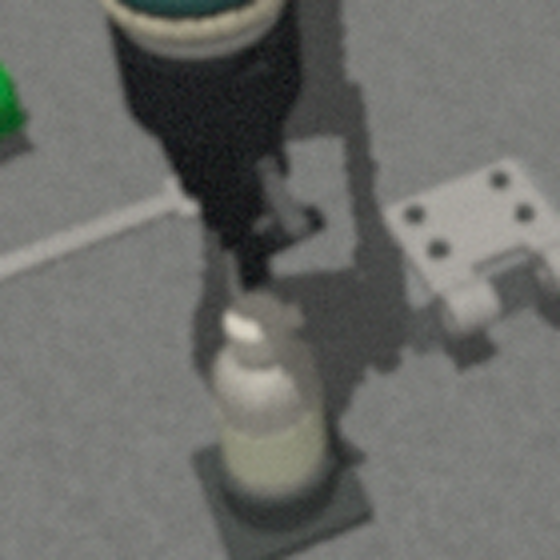

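View pics/zb2.png

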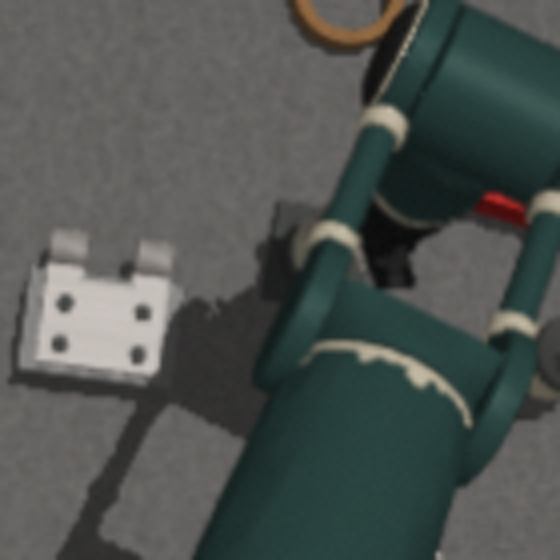

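The scene view shows the shut fingertips at about (252,261), directly above the cap at (253,269), and the predicted TCP pixel is (251,261). The top view is blocked by the arm. I'll press now.

Call:
{"fn": "drive_tool", "kwargs": {"increments": [[[0, 0, 0, 0, 0, 12, 255], [0, 0, 0, 0, 0, 8, 255], [0, 0, 0, 0, 0, 4, 255], [0, 0, 0, 0, 0, 2, 255], [0, 0, 0, 0, 0, 2, 255]]]}}

```text
time: 3.2
tool_pos: [0.5441, -0.2318, 0.1573]
tool_rot: [-2.162, -2.277, 0.001]
force: [-3.5, 0.2, 4.4]
opening: 0.0005
```

Call:
{"fn": "drive_tool", "kwargs": {"increments": [[[0, 0, 0, 0, 0, 2, 255], [0, 0, 0, 0, 0, 2, 255], [0, 0, 0, 0, 0, 0, 255], [0, 0, 0, 0, 0, 0, 255]]]}}

```text
time: 3.6
tool_pos: [0.5442, -0.2319, 0.1541]
tool_rot: [-2.163, -2.278, 0.001]
force: [-5.0, 1.9, 7.0]
opening: -0.0002
```

Call:
{"fn": "drive_tool", "kwargs": {"increments": [[[0, 0, 0, 0, 0, 1, 255], [0, 0, 0, 0, 0, 1, 255], [0, 0, 0, 0, 0, 0, 255]]]}}

```text
time: 3.9
tool_pos: [0.5443, -0.2319, 0.153]
tool_rot: [-2.163, -2.278, 0.001]
force: [-6.3, 1.6, 10.3]
opening: 0.0002
```

Call:
{"fn": "drive_tool", "kwargs": {"increments": [[[0, 0, 0, 0, 0, 1, 255], [0, 0, 0, 0, 0, 0, 255], [0, 0, 0, 0, 0, 0, 255]]]}}

```text
time: 4.2
tool_pos: [0.5443, -0.2319, 0.1529]
tool_rot: [-2.163, -2.278, 0.001]
force: [-7.6, 2.3, 14.1]
opening: -0.0002
```

The cap bottomed at 0.153 m, the full 8 mm, and the force rose to 14 N. I'll retract now.

Call:
{"fn": "drive_tool", "kwargs": {"increments": [[[0, 0, 0, 0, 0, -5, 255], [0, 0, 0, 0, 0, -10, 255], [0, 0, 0, 0, 0, -30, 255], [0, 0, 0, 0, 0, -30, 255], [0, 0, 0, 0, 0, -20, 255]]]}}

```text
time: 4.7
tool_pos: [0.5459, -0.2323, 0.2478]
tool_rot: [2.161, 2.276, 0.002]
force: [-0.1, 0.6, -0.1]
opening: 0.0
```

Call:
{"fn": "drive_tool", "kwargs": {"increments": [[[0, 0, 0, 40, 0, 0, 255], [0, 0, 0, 45, 0, 0, 255], [0, 0, 0, 45, 0, 0, 255], [0, 0, 0, 40, 0, 0, 100], [0, 0, 0, 0, 0, 0, 0]]]}}

```text
time: 5.2
tool_pos: [0.5358, -0.0579, 0.2455]
tool_rot: [-2.157, -2.283, -0.004]
force: [-0.8, -0.2, -0.1]
opening: 0.0282
```

```bash
python3 - <<'E'
from look import *
grab("c")
from geo import *
np.set_printoptions(precision=4,suppress=True)
st=env.state();print(st["tool_pos"],st["force"])
for n in("scene","top"):
    C=cloud(n,np.load(f"pics/c_{n}.npz")["d"])
    m=(np.hypot(C[...,0]-.545,C[...,1]+.232)<.03)&(C[...,2]>.12)&(C[...,2]<.2);X=C[m];print(n,len(X))
    if len(X): q=X[X[:,2]>np.percentile(X[:,2],95)-.008];print(q.mean(0))
s=cv2.imread("pics/c_scene.png");t=cv2.imread("pics/c_top.png")
cv2.imwrite("pics/zc.png",np.hstack([cv2.resize(s[220:345,225:355],(400,385),interpolation=cv2.INTER_CUBIC),cv2.resize(t[100:225,320:450],(400,385),interpolation=cv2.INTER_CUBIC)]))
E
```

```text
[ 0.5362 -0.0615  0.2455] [ 0.0587  0.7133 -0.3935]
scene 511
[ 0.5472 -0.2314  0.1619]
top 180
[ 0.5468 -0.2325  0.1615]
```

View pics/zc.png

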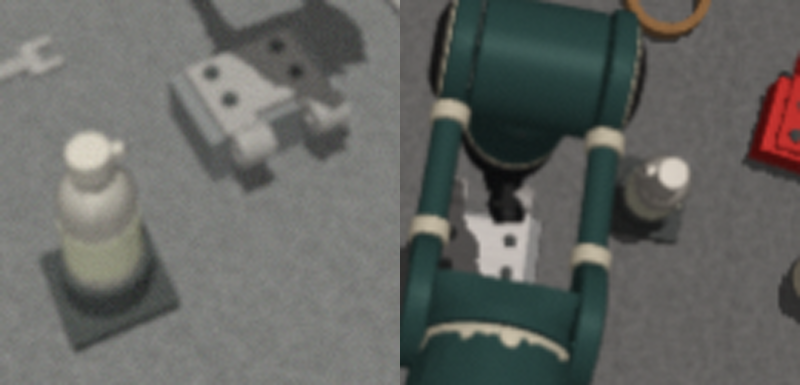

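The cap is back up: its top measures 0.1617 m, and it sits at scene crop (90,155). Next I get the leaf's top edge from the first pictures.

```bash
python3 - <<'E'
from geo import *
np.set_printoptions(precision=4,suppress=True)
for n,(u0,v0,u1,v1) in (("top",(222,130,254,140)),("scene",(426,192,452,212))):
    p=np.load(f"pics/a_{n}.npz")["p"];g=p.min(2)[v0:v1,u0:u1].astype(int)
    print(n);print(g[:, ::1] if n=="top" else g)
E
python3 - <<'E'
import cv2
s=cv2.imread("pics/c_scene.png")
cv2.imwrite("pics/zl.png",cv2.resize(s[185:255,400:470],None,fx=8,fy=8,interpolation=cv2.INTER_CUBIC))
E
```

```text
top
[[ 94  92  94  96  94  93  95  90  87  90  90  90  91  90  91  95  99  99
   95  94  90  91  88  88  90  91  94  95  98  97  99  96]
 [ 94  93  94  98  97  96  89  85  83  85  86  85  88  84  84  89  91  89
   86  87  85  86  86  87  88  94  90  88  89  89  88  85]
 [ 93  93  93  97  98  98  88  78  77  74  71  75  76  76  78  81  81  78
   75  75  76  82  83  84  88  97  88  88  85  85  86  87]
 [ 91  92  93  96 110 119 114 109 107 100  93  98 100  99 101 102 104 105
  104 106 108 114 117 118 119 119 119 120 102 105 108 108]
 [ 96  95  94  98 131 148 149 146 149 144 138 138 137 138 140 141 142 144
  143 143 144 149 151 154 152 151 150 148 102 110 115 117]
 [ 96  95  95  99 127 138 135 132 133 131 127 124 122 121 123 124 125 125
  126 123 125 132 136 135 134 131 131 130  85  99 109 116]
 [ 96  94  92  94 111 107  93  86  80  77  75  71  69  66  68  69  67  66
   67  67  67  67  68  60  58  62  67  67  62  78  87 108]
 [ 97  92  90  91  99  88  69  54  48  44  45  51  55  56  57  55  57  55
   55  57  56  56  54  43  40  47  53  55  56  63  66  99]
 [ 95  92  90  91 104 104  77  5
[... 1721 characters left out ...]
92  95  87
   93  99 108 113 117 114 115 118]
 [117 119 118 122 139 151 151 147 130 118 106 101  99  95  95  97  99 100
   96 110 109 116 117 119 116 115]
 [117 117 112 113 124 132 133 126 114 102 101  97  96  96  97  91  97  96
  104 106 115 114 116 118 118 119]
 [116 110 109 101 108 115 113 103  93  94  99  96  96  95  96  93  96 104
  102 111 116 120 117 117 114 120]
 [119 115 102  97  98 102  95  81  81  90 100 100  96  97  98  97  99 102
  108 117 117 115 117 119 119 119]
 [116 114 107  97  90  94  82  66  73  89  95  98  94  94  99  95  94 104
  116 118 120 122 114 117 113 116]
 [116 110 100  95  93  93  81  65  82  90  95  96  98  96 100 100  97 104
  115 126 125 119 117 117 116 118]]
```

View pics/zl.png

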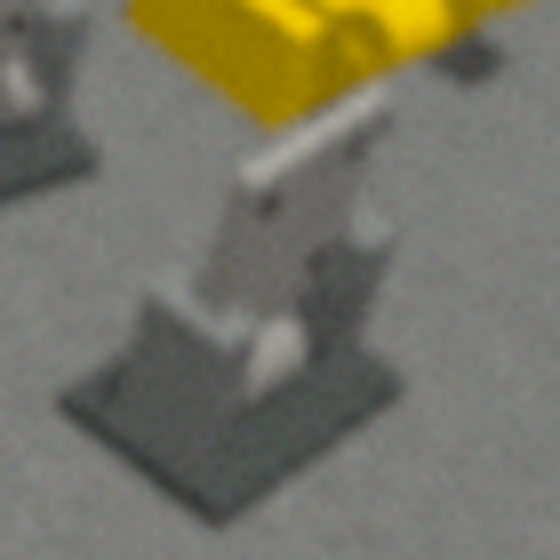

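```bash
python3 - <<'E'
from geo import *
np.set_printoptions(precision=4,suppress=True)
p=np.load("pics/a_top.npz")["p"].min(2).astype(float)
pts=[]
for u in range(227,250):
    w=np.clip(p[132:138,u]-75,0,None);pts.append((u,(w*np.arange(132,138)).sum()/w.sum()))
pts=np.array(pts);X=onz("top",pts,.127);k=np.polyfit(X[:,1],X[:,0],1);print("top yaw",np.degrees(np.arctan(-k[0])))
e=onz("top",[(225.6,np.polyval(np.polyfit(*pts.T,1),225.6)),(249.5,np.polyval(np.polyfit(*pts.T,1),249.5))],.127);print(e,e.mean(0),np.linalg.norm(e[0]-e[1]))
p=np.load("pics/a_scene.npz")["p"].min(2).astype(float)
w=p[188:212,426:452];g=cv2.inRange(w,128,160);
k_,l,st,ce=cv2.connectedComponentsWithStats(g);j=1+st[1:,4].argmax();v,u=np.nonzero(l==j);ww=w[v,u]-120
uv=np.c_[u+426,v+188];r=cv2.minAreaRect(uv.astype(np.float32));print(r,ce[j]+[426,188])
X=onz("scene",uv,.127);d=X[:,:2]-X[:,:2].mean(0);ax=np.linalg.svd(d)[2][0];print("scene centre",X.mean(0),"yaw",np.degrees(np.arctan2(-ax[0],ax[1])),"len",np.ptp(d@ax),"mid",X[:,:2].mean(0)+ax*((d@ax).max()+(d@ax).min())/2)
# base corners (dark stand base z=0.010) scene, from zl 8x
b=np.array([(65,402),(218,525),(400,390)])/8+[400,185]-.44
B=onz("scene",b,.010);print(B,"yaws",np.degrees(np.arctan2(B[1,1]-B[0,1],B[1,0]-B[0,0])),np.degrees(np.arctan2(-(B[2]-B[1])[0],(B[2]-B[1])[1])),"centre",(B[0]+B[2])/2)
tb=np.array([(75,205),(272,203),(268,65)])/6+[215,120]-.4
B=onz("top",tb,.010);print(B,(B[0]+B[2])/2,np.degrees(np.arctan2(B[0,0]-B[1,0],B[1,1]-B[0,1])))
E
```

```text
top yaw 1.8507921537706873
[[0.6065 0.2963 0.127 ]
 [0.6087 0.2261 0.127 ]] [0.6076 0.2612 0.127 ] 0.07026897429916142
((439.22479248046875, 201.41741943359375), (3.2509701251983643, 20.5894775390625), 61.69924545288086) [438.2333 201.7667]
scene centre [0.604  0.2618 0.127 ] yaw -178.96327610853797 len 0.06840507074307005 mid [0.6039 0.2656]
[[0.5754 0.2117 0.01  ]
 [0.6427 0.2123 0.01  ]
 [0.6377 0.3101 0.01  ]] yaws 0.5470429629798423 2.9121664180369633 centre [0.6065 0.2609 0.01  ]
[[0.5694 0.3114 0.01  ]
 [0.5722 0.2073 0.01  ]
 [0.6463 0.2118 0.01  ]] [0.6079 0.2616 0.01  ] -178.4331801369864
```

Call:
{"fn": "drive_tool", "kwargs": {"increments": [[[0, 0, 0, 40, 10.7, 0, 0], [0, 0, 0, 40, 10.7, 0, 0], [0, 0, 0, 40, 10.7, 0, 0], [0, 0, 0, 40, 10.7, 0, 0], [0, 0, 0, 40, 10.7, 0, 0]]]}}

```text
time: 5.8
tool_pos: [0.5801, 0.1403, 0.2453]
tool_rot: [2.165, 2.275, 0.001]
force: [0.3, 0.1, 0.1]
opening: 0.0852
```

Call:
{"fn": "drive_tool", "kwargs": {"increments": [[[0, 0, 0, 40, 10.7, 0, 0], [0, 0, 0, 40, 10.7, 0, 0], [0, 0, 0, 40, 10.7, 0, 0], [0, 0, 0, 0, 0, 20, 0], [0, 0, 0, 0, 0, 20, 0]]]}}

```text
time: 6.3
tool_pos: [0.6068, 0.2622, 0.2054]
tool_rot: [2.162, 2.278, 0.003]
force: [0.3, 0.1, -1.0]
opening: 0.0853
```

Call:
{"fn": "drive_tool", "kwargs": {"increments": [[[0, 0, 0, 0, 0, 0, 0], [0, 0, 0, 0, 0, 0, 0]]]}}

```text
time: 6.5
tool_pos: [0.6052, 0.2606, 0.2047]
tool_rot: [-2.165, -2.276, 0.002]
force: [-0.1, 0.4, 1.4]
opening: 0.0852
```

```bash
python3 - <<'E'
from look import *
from geo import *
np.set_printoptions(precision=4,suppress=True)
grab("d");st=env.state();print(st["tool_pos"],st["joint_positions"],st["opening"])
Rm=R.from_rotvec(st["tool_rot"]).as_matrix();print(Rm, "yaw of tool y",np.degrees(np.arctan2(Rm[1,1],Rm[0,1])))
tp=st["tool_pos"];c=tp+Rm@[0,0,-.032]
for n in("scene","top"):print(n,proj(n,[tp,c+Rm@[0,.0427,.0],c-Rm@[0,.0427,0]]))
s=cv2.imread("pics/d_scene.png");t=cv2.imread("pics/d_top.png")
cv2.imwrite("pics/zd.png",np.hstack([cv2.resize(s[130:255,370:500],(400,385),interpolation=cv2.INTER_CUBIC),cv2.resize(t[80:205,180:310],(400,385),interpolation=cv2.INTER_CUBIC)]))
E
```

```text
[0.606  0.2612 0.2066] [ 0.3692  0.2498  1.6675 -0.0001  1.2222  0.3188] 0.08525827989629291
[[-0.0504  0.9987  0.0019]
 [ 0.9987  0.0504  0.0006]
 [ 0.0006  0.002  -1.    ]] yaw of tool y 2.891478499813021
scene [[446.7169 177.4897]
 [466.121  175.5549]
 [435.2001 158.2286]]
top [[233.0173 128.4107]
 [230.8931 110.3146]
 [231.2438 141.2472]]
```

View pics/zd.png

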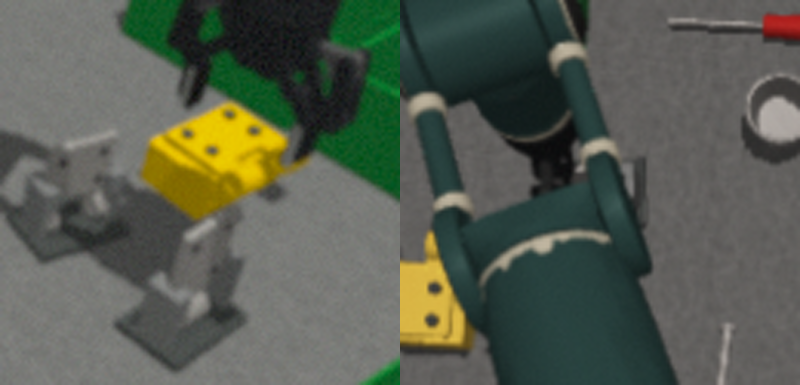

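Call:
{"fn": "drive_tool", "kwargs": {"increments": [[[0, 0, 1.3, 2, -1, 20, 0], [0, 0, 0, 0, 0, 30, 0], [0, 0, 0, 0, 0, 30, 0], [0, 0, 0, 0, 0, 20, 0], [0, 0, 0, 0, 0, 10, 0]]]}}

```text
time: 7.1
tool_pos: [0.6033, 0.263, 0.0943]
tool_rot: [-2.189, -2.252, 0.002]
force: [-0.2, -0.4, -0.1]
opening: 0.0854
```

Call:
{"fn": "drive_tool", "kwargs": {"increments": [[[0, 0, 0, 0, 0, 4, 60], [0, 0, 0, 0, 0, 4, 100], [0, 0, 0, 0, 0, 0, 130], [0, 0, 0, 0, 0, 0, 130], [0, 0, 0, 0, 0, 0, 130]]]}}

```text
time: 7.6
tool_pos: [0.6043, 0.2641, 0.0885]
tool_rot: [2.188, 2.253, 0.003]
force: [0.3, -0.3, 0.2]
opening: 0.0418
```

```bash
python3 - <<'E'
from look import *
from geo import *
np.set_printoptions(precision=4,suppress=True)
grab("e",("scene",));st=env.state();print(st["tool_pos"],st["opening"],st["force"])
Rm=R.from_rotvec(st["tool_rot"]).as_matrix();print(Rm[:,2], "yaw of tool y",np.degrees(np.arctan2(Rm[1,1],Rm[0,1])))
s=cv2.imread("pics/e_scene.png")
cv2.imwrite("pics/ze.png",cv2.resize(s[150:250,390:490],(600,600),interpolation=cv2.INTER_CUBIC))
E
```

```text
[0.6042 0.264  0.0883] 0.04182898701436583 [0.6281 0.3572 0.2312]
[ 0.0015  0.0006 -1.    ] yaw of tool y 1.6694949638265901
```

View pics/ze.png

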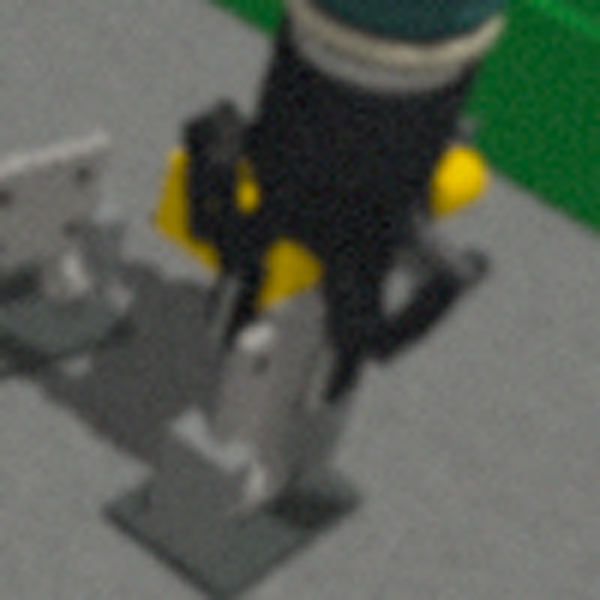

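Call:
{"fn": "drive_tool", "kwargs": {"increments": [[[0, 0, 0, 0, 0, 0, 205], [0, 0, 0, 0, 0, 0, 205], [0, 0, 0, 0, 0, 0, 205]]], "force": 20}}

```text
time: 7.95
tool_pos: [0.6036, 0.2638, 0.0874]
tool_rot: [2.189, 2.254, 0.0]
force: [0.1, 0.3, 0.4]
opening: 0.0165
```

```bash
python3 - <<'E'
from look import *
from geo import *
np.set_printoptions(precision=4,suppress=True)
grab("f",("scene",));st=env.state();print(st["tool_pos"],st["opening"],st["force"])
s=cv2.imread("pics/f_scene.png")
cv2.imwrite("pics/zf.png",cv2.resize(s[180:240,410:470],(600,600),interpolation=cv2.INTER_CUBIC))
E
```

```text
[0.6036 0.2638 0.0873] 0.01672710507383573 [-0.18    0.0444  0.2906]
```

View pics/zf.png

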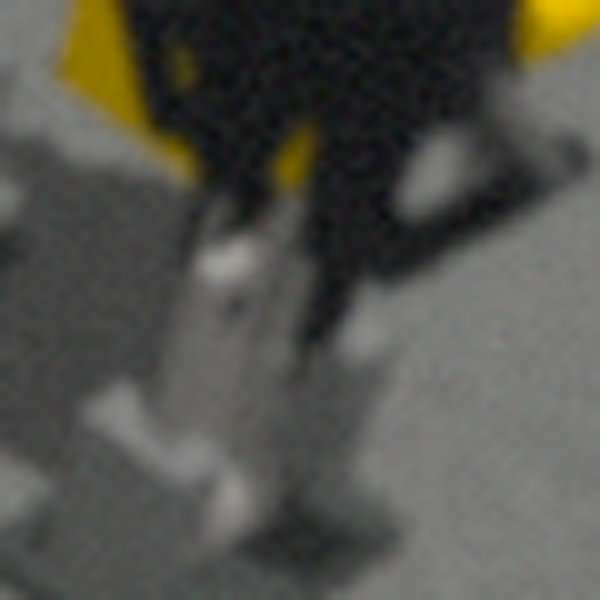

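Call:
{"fn": "drive_tool", "kwargs": {"increments": [[[0, 0, 0, 0, 0, 0, 216], [0, 0, 0, 0, 0, 0, 216], [0, 0, 0, 0, 0, 0, 216]]]}}

```text
time: 8.3
tool_pos: [0.6036, 0.2637, 0.0872]
tool_rot: [-2.189, -2.254, 0.0]
force: [-0.0, 0.3, -0.4]
opening: 0.0134
```

Call:
{"fn": "drive_tool", "kwargs": {"increments": [[[0, 0, 0, 0, 0, 0, 224], [0, 0, 0, 0, 0, 0, 224], [0, 0, 0, 0, 0, 0, 224]]]}}

```text
time: 8.6
tool_pos: [0.6037, 0.2638, 0.0873]
tool_rot: [2.189, 2.253, 0.0]
force: [0.1, -1.3, 0.2]
opening: 0.0101
```

Call:
{"fn": "drive_tool", "kwargs": {"increments": [[[0, 0, 0, 0, 0, 0, 255], [0, 0, 0, 0, 0, 0, 255], [0, 0, 0, 0, 0, 0, 255]]], "force": 30}}

```text
time: 8.9
tool_pos: [0.6041, 0.2638, 0.0873]
tool_rot: [2.188, 2.253, 0.001]
force: [2.4, -0.4, -1.4]
opening: 0.0073
```

Call:
{"fn": "drive_tool", "kwargs": {"increments": [[[0, 0, 0, 0, 0, 0, 255], [0, 0, 0, 0, 0, 0, 255], [0, 0, 0, 0, 0, 0, 255]]], "force": 90}}

```text
time: 9.2
tool_pos: [0.6041, 0.2638, 0.0874]
tool_rot: [2.188, 2.253, 0.001]
force: [4.3, -0.0, -1.2]
opening: 0.0065
```

Call:
{"fn": "drive_tool", "kwargs": {"increments": [[[0, 0, 0, 0, 0, -4, 255], [0, 0, 0, 0, 0, -8, 255], [0, 0, 0, 0, 0, -10, 255], [0, 0, 0, 0, 0, -10, 255], [0, 0, 0, 0, 0, -10, 255]]]}}

```text
time: 9.7
tool_pos: [0.6015, 0.2633, 0.1282]
tool_rot: [-2.187, -2.251, 0.007]
force: [-0.2, 0.3, -4.3]
opening: 0.0068
```

Call:
{"fn": "drive_tool", "kwargs": {"increments": [[[0, 0, 0, 0, 0, -15, 255], [0, 0, 0, 0, 0, -20, 255], [0, 0, 0, 0, 0, -20, 255], [0, 0, 0, 0, 0, -3, 255], [0, 0, 0, 0, 0, 0, 255]]]}}

```text
time: 10.2
tool_pos: [0.6039, 0.2641, 0.1886]
tool_rot: [2.188, 2.253, 0.003]
force: [-0.0, 0.8, -5.1]
opening: 0.0069
```

```bash
python3 - <<'E'
from look import *
from geo import *
np.set_printoptions(precision=4,suppress=True)
grab("g",("scene",));st=env.state();print(st["tool_pos"],st["opening"],st["force"])
Rm=R.from_rotvec(st["tool_rot"]).as_matrix();print(Rm[:,2], "yaw of tool y",np.degrees(np.arctan2(Rm[1,1],Rm[0,1])))
s=cv2.imread("pics/g_scene.png")
cv2.imwrite("pics/zg.png",cv2.resize(s[120:240,380:500],(600,600),interpolation=cv2.INTER_CUBIC))
E
```

```text
[0.6031 0.2637 0.1871] 0.006649136853396945 [-0.2225 -1.7455 -5.3342]
[-0.0006 -0.0001 -1.    ] yaw of tool y 1.6724854917321912
```

View pics/zg.png

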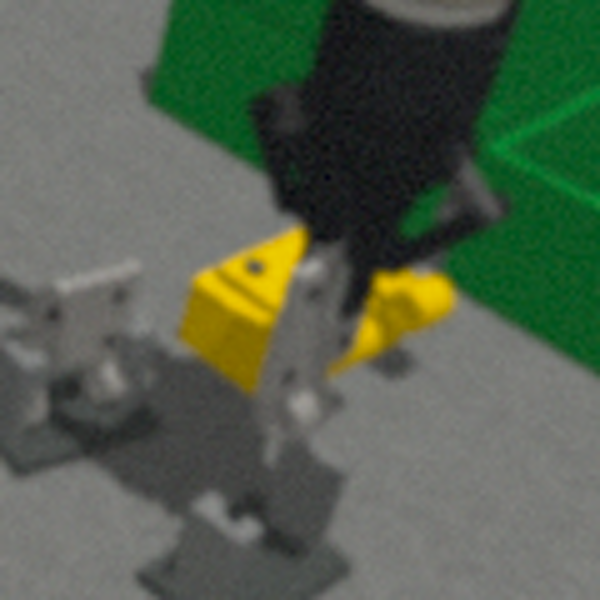

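```bash
python3 - <<'E'
from geo import *
np.set_printoptions(precision=4,suppress=True)
a=np.radians(-6.55);ex=np.array([np.cos(a),np.sin(a)]);ey=np.array([-np.sin(a),np.cos(a)])
hc={"top":np.array([.4813,-.0594]),"scene":np.array([.4767,-.0551])}
for n in("top","scene"):
    f=np.load(f"pics/a_{n}.npz");C=cloud(n,f["d"]);q=(C[...,:2]-hc[n]);lx=q@ex;ly=q@ey
    m=(np.abs(ly)<.06)&(lx>.03)&(lx<.09)&(C[...,2]>.058)
    L=np.c_[lx[m],ly[m],C[...,2][m]]
    print(n,len(L),"z",np.percentile(L[:,2],[50,95]))
    for s in(1,-1):
        k=L[L[:,1]*s>0];t=k[k[:,2]>.064];print(" n",len(k),"x rng",k[:,0].min(),k[:,0].max(),"y rng",k[:,1].min(),k[:,1].max(),"crest x",t[:,0].mean() if len(t) else None,"y",np.percentile(t[:,1],[2,98]))
    # plate
    m=(np.abs(ly)<.08)&(np.abs(lx)<.08)&(C[...,2]>.054)&(C[...,2]<.062);print(" plate y",np.percentile(ly[m],[2,98]),"x",np.percentile(lx[m],[2,98]))
g=np.load("pics/a_top.npz")["p"].min(2)[152:176,328:366];
for r in g: print(" ".join("%3d"%v for v in r))
E
```

```text
top 221 z [0.0647 0.0718]
 n 106 x rng 0.03059229529561083 0.07392589918319947 y rng 0.001100666722182805 0.04631623227584203 crest x 0.058541011081970455 y [0.0193 0.0457]
 n 115 x rng 0.03050157672899767 0.07378926932372022 y rng -0.04773882490317553 -0.002366958300648868 crest x 0.05725546919096074 y [-0.0468 -0.0201]
 plate y [-0.0474  0.0463] x [-0.0294  0.0517]
scene 398 z [0.0643 0.0716]
 n 185 x rng 0.030271547004077814 0.07705640272824234 y rng 0.0016661238685901848 0.047024466729533775 crest x 0.06348523656383828 y [0.019  0.0456]
 n 213 x rng 0.03019283221497586 0.07550666624833784 y rng -0.04767967964083973 -9.692566160046907e-05 crest x 0.06352407679655836 y [-0.0465 -0.0193]
 plate y [-0.0467  0.0464] x [-0.0283  0.0749]
 96  96  92  91  93  94  97  97  96  94  91  90  95  95  93  94  95  91  91  92  96  94  93  92  90  90  94  96  96  94  93  92  94  95  97  96  94  95
 97  95  94  93  93  95  95  95  96  94  92  94  96  96  95  92  94  94  93  94  95  96  94  92  89  91  93  95  94  93  94  92  94  96  96  96  95  95
 95  93  94  93  94  94  94  95  95  97  95  93  97
[... 2592 characters left out ...]
 177 175 172 170 168 166 163 162 154 155 161 178 182 183 182 182 182 181 171 143 125 107 102
124 126 134 159 181 182 182 179 178 180 182 182 183 183 183 181 181 180 181 180 181 179 178 176 176 174 179 180 182 181 182 181 181 171 144 133 123 112
125 125 138 170 179 179 170 145 132 148 176 182 182 184 183 183 183 183 183 183 183 183 182 181 181 181 182 182 181 182 182 182 181 170 143 131 128 118
124 118 125 175 181 174 146  96  81 107 154 178 181 181 182 182 180 183 183 184 184 183 183 183 183 184 182 180 181 182 182 181 180 168 139 130 132 121
125 116 121 174 179 164 110  73  67  84 131 177 181 183 183 184 184 184 183 182 181 183 182 181 182 181 174 164 167 179 182 181 178 163 134 130 128 113
```

Call:
{"fn": "drive_tool", "kwargs": {"increments": [[[0, 0, 0, -25, -6, 0, 255], [0, 0, 0, -40, -9.6, 0, 255], [0, 0, 0, -45, -10.8, 0, 255], [0, 0, 0, -45, -10.8, 0, 255], [0, 0, 0, -45, -10.8, 0, 255]]]}}

```text
time: 10.75
tool_pos: [0.5595, 0.061, 0.1853]
tool_rot: [-2.187, -2.253, 0.004]
force: [0.7, -0.5, -5.3]
opening: 0.0067
```

Call:
{"fn": "drive_tool", "kwargs": {"increments": [[[0, 0, 0, -45, -10.8, 0, 255], [0, 0, 0, -40, -9.6, 0, 255], [0, 0, 0, -25, -6, 0, 255], [0, 0, 0, -14.4, -3.1, 0, 255], [0, 0, 4, 0, 0, 0, 255]]]}}

```text
time: 11.25
tool_pos: [0.5344, -0.0643, 0.186]
tool_rot: [-2.269, -2.17, 0.003]
force: [0.7, 0.8, -4.2]
opening: 0.0071
```

Call:
{"fn": "drive_tool", "kwargs": {"increments": [[[0, 0, 4.2, 0, 0, 10, 255], [0, 0, 0, 0, 0, 10, 255], [0, 0, 0, 0, 0, 0, 255], [0, 0, 0, 0, 0, 0, 255]]]}}

```text
time: 11.65
tool_pos: [0.5349, -0.0621, 0.1663]
tool_rot: [-2.341, -2.092, 0.002]
force: [0.4, 0.2, -4.5]
opening: 0.007
```

```bash
python3 - <<'E'
from look import *
from geo import *
np.set_printoptions(precision=4,suppress=True)
grab("h");st=env.state();print(st["tool_pos"],st["opening"],st["force"])
Rm=R.from_rotvec(st["tool_rot"]).as_matrix();print(Rm[:,2], "yaw of tool y",np.degrees(np.arctan2(Rm[1,1],Rm[0,1])))
s=cv2.imread("pics/h_scene.png");t=cv2.imread("pics/h_top.png")
cv2.imwrite("pics/zh.png",np.hstack([cv2.resize(s[180:280,270:370],(400,400),interpolation=cv2.INTER_CUBIC),cv2.resize(t[110:210,300:400],(400,400),interpolation=cv2.INTER_CUBIC)]))
cv2.imwrite("pics/zh2.png",cv2.resize(s[190:280,275:365],(720,720),interpolation=cv2.INTER_CUBIC)[:600])
E
```

```text
[ 0.5358 -0.0624  0.1674] 0.00690751975256506 [ 1.2358  0.7636 -4.4524]
[ 0.0001  0.0001 -1.    ] yaw of tool y -6.454235928283371
```

View pics/zh.png

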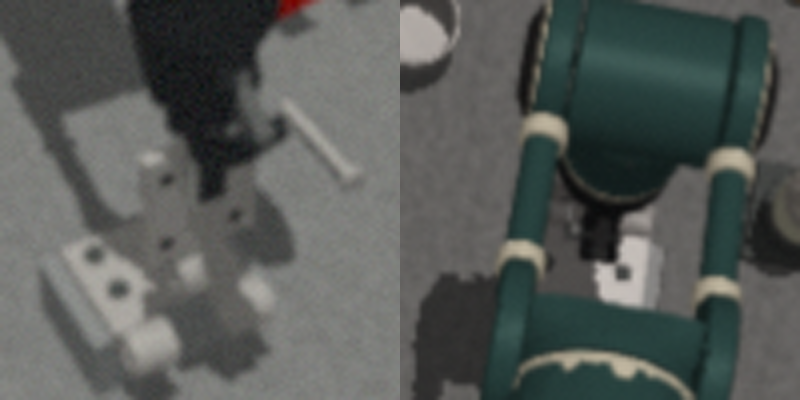

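View pics/zh2.png

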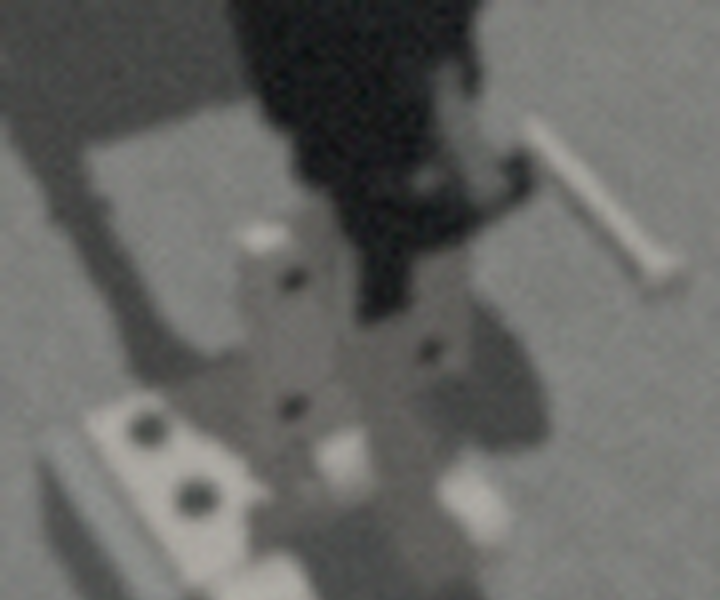

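```bash
cat > ov.py <<'E'
from geo import *
a=np.radians(-6.55);ex=np.array([np.cos(a),np.sin(a),0]);ey=np.array([-np.sin(a),np.cos(a),0]);ez=np.array([0,0,1.])
B=np.array([.5355,-.0619,.054])  # bore, scene-camera coordinates
def box(c,x0,x1,y0,y1,z0,z1):
    P8=[c+x*ex+y*ey+z*ez for x in(x0,x1) for y in(y0,y1) for z in(z0,z1)]
    E=[(0,1),(2,3),(4,5),(6,7),(0,2),(1,3),(4,6),(5,7),(0,4),(1,5),(2,6),(3,7)]
    return [(P8[i],P8[j]) for i,j in E]
def circ(c,y,r):
    t=np.linspace(0,2*np.pi,37);q=[c+y*ey+r*np.cos(k)*ex+r*np.sin(k)*ez for k in t];return list(zip(q[:-1],q[1:]))
def segs_leaf(c): # c=bore centre
    o=c-.015*ez
    return box(o,-.004,.004,-.035,.035,.037,.117)+circ(c,-.015,.015)+circ(c,.015,.015)
def segs_jamb():
    s=[]
    for y in(.019,.047,-.019,-.047): s+=circ(B,y,.015)
    o=B-.057*ex-.054*ez
    return s+box(o,-.04,.04,-.06,.06,0,.05)
def draw(im,roi,f,groups):
    u0,v0,u1,v1=roi;z=cv2.resize(im[v0:v1,u0:u1],None,fx=f,fy=f,interpolation=cv2.INTER_CUBIC)
    for segs,col in groups:
        for p,q in segs:
            A=proj("scene",[p,q]);A=((A-[u0,v0]+.5)*f).round().astype(int);cv2.line(z,A[0].tolist(),A[1].tolist(),col,1,cv2.LINE_AA)
    return z
E
python3 - <<'E'
from ov import *
s=cv2.imread("pics/h_scene.png")
lz=.1674-.0774+.015
c=np.array([B[0],B[1],lz])
cv2.imwrite("pics/oh.png",draw(s,(272,195,352,275),7.5,[(segs_jamb(),(0,255,255)),(segs_leaf(c),(0,0,255))]))
s=cv2.imread("pics/a_scene.png")
cv2.imwrite("pics/oa.png",draw(s,(272,215,352,285),7.5,[(segs_jamb(),(0,255,255))]))
E
```

```text
(no output)
```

View pics/oh.png

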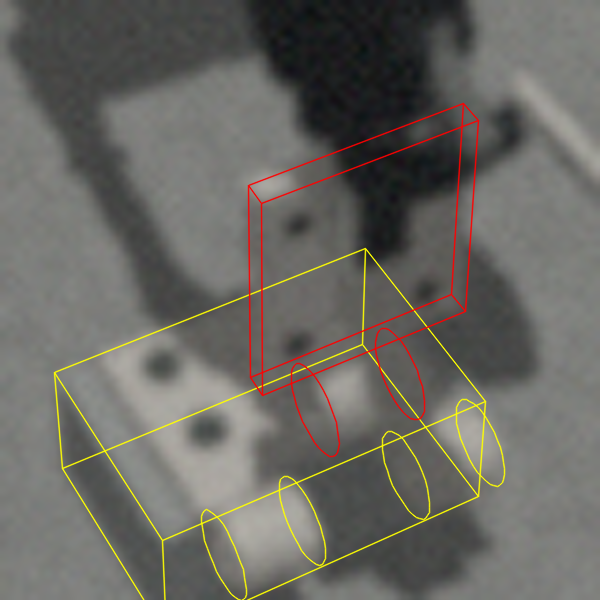

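View pics/oa.png

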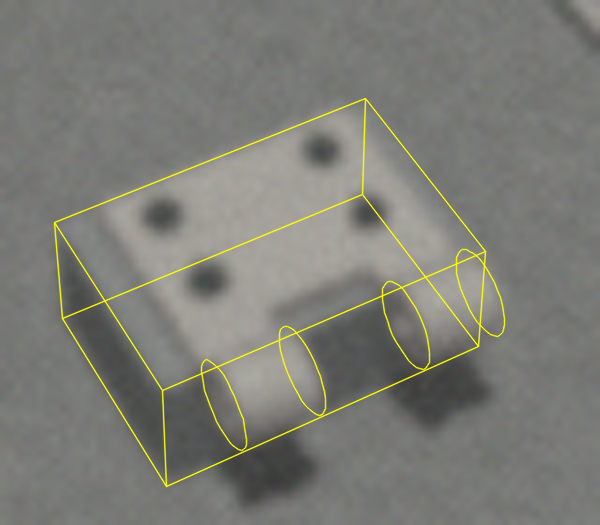

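The overlay of the desired leaf position (red) matches the held leaf's end edge at zoom (248,185). The jamb overlay fits the knuckles and block. I'll lower to just above the gap and check again.

Call:
{"fn": "drive_tool", "kwargs": {"increments": [[[0, 0, 0, 0, 0, 6, 255], [0, 0, 0, 0, 0, 6, 255], [0, 0, 0, 0, 0, 0, 255], [0, 0, 0, 0, 0, 0, 255]]]}}

```text
time: 12.15
tool_pos: [0.5352, -0.0627, 0.1548]
tool_rot: [-2.344, -2.091, 0.001]
force: [1.0, -0.0, -4.8]
opening: 0.0069
```

```bash
python3 - <<'E'
from look import *
from ov import *
np.set_printoptions(precision=4,suppress=True)
grab("i",("scene",));st=env.state();print(st["tool_pos"],st["force"])
lz=st["tool_pos"][2]-.0774+.015
c=np.array([B[0],B[1],lz]);s=cv2.imread("pics/i_scene.png");roi=(290,205,350,275)
cv2.imwrite("pics/oi.png",np.hstack([draw(s,roi,6.6,[]),draw(s,roi,6.6,[(segs_jamb()[:144],(0,255,255)),(segs_leaf(c),(0,0,255))])]))
E
```

```text
[ 0.5355 -0.0628  0.1552] [-0.6143  0.7947 -4.5639]
```

View pics/oi.png

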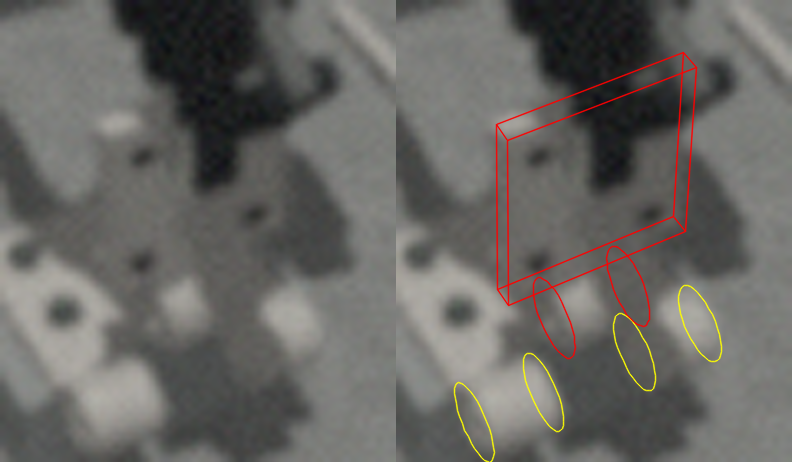

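Call:
{"fn": "drive_tool", "kwargs": {"increments": [[[0, 0, 0, 0, 0, 4, 255], [0, 0, 0, 0, 0, 4, 255], [0, 0, 0, 0, 0, 4, 255], [0, 0, 0, 0, 0, 0, 255]]]}}

```text
time: 12.6
tool_pos: [0.5348, -0.0626, 0.1422]
tool_rot: [-2.343, -2.09, 0.002]
force: [-0.7, 0.4, -4.7]
opening: 0.0071
```

Call:
{"fn": "drive_tool", "kwargs": {"increments": [[[0, 0, 0, 0, 0, 3, 255], [0, 0, 0, 0, 0, 3, 255], [0, 0, 0, 0, 0, 0, 255]]]}}

```text
time: 12.9
tool_pos: [0.5352, -0.0627, 0.1367]
tool_rot: [-2.344, -2.091, 0.001]
force: [0.2, 0.6, -4.4]
opening: 0.007
```

Call:
{"fn": "drive_tool", "kwargs": {"increments": [[[0, 0, 0, 0, 0, 3, 255], [0, 0, 0, 0, 0, 3, 255], [0, 0, 0, 0, 0, 0, 255]]]}}

```text
time: 13.2
tool_pos: [0.5351, -0.0627, 0.1307]
tool_rot: [-2.344, -2.091, 0.001]
force: [0.6, -0.3, -5.3]
opening: 0.0069
```

Call:
{"fn": "drive_tool", "kwargs": {"increments": [[[0, 0, 0, 0, 0, 3, 255], [0, 0, 0, 0, 0, 3, 255], [0, 0, 0, 0, 0, 0, 255]]]}}

```text
time: 13.5
tool_pos: [0.5351, -0.0627, 0.1247]
tool_rot: [-2.344, -2.091, 0.001]
force: [-0.1, 0.7, -4.5]
opening: 0.0071
```

```bash
python3 - <<'E'
from look import *
from ov import *
np.set_printoptions(precision=4,suppress=True)
grab("j");st=env.state();print(st["tool_pos"],st["force"],st["torque"])
lz=st["tool_pos"][2]-.0774+.015
c=np.array([B[0],B[1],lz]);s=cv2.imread("pics/j_scene.png");roi=(290,205,350,275)
cv2.imwrite("pics/oj.png",np.hstack([draw(s,roi,6.6,[]),draw(s,roi,6.6,[(segs_jamb()[:144],(0,255,255)),(segs_leaf(c),(0,0,255))])]))
E
```

```text
[ 0.5355 -0.0627  0.1251] [ 0.3397  0.3444 -4.6632] [-0.0033 -0.0429 -0.0568]
```

View pics/oj.png

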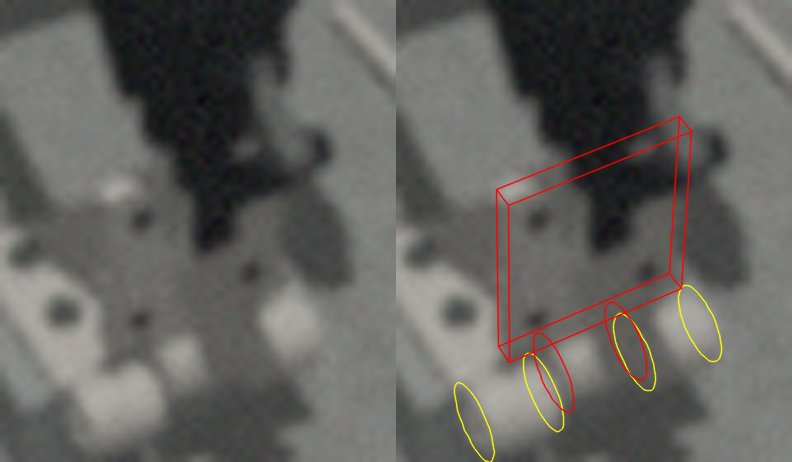

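Call:
{"fn": "drive_tool", "kwargs": {"increments": [[[0, 0, 0, 0, 0, 3, 255], [0, 0, 0, 0, 0, 3, 255], [0, 0, 0, 0, 0, 2.7, 255], [0, 0, 0, 0, 0, 0, 255], [0, 0, 0, 0, 0, 0, 255]]]}}

```text
time: 14.1
tool_pos: [0.5356, -0.0627, 0.1165]
tool_rot: [-2.344, -2.091, 0.0]
force: [-0.2, -0.1, -5.2]
opening: 0.007
```

```bash
python3 - <<'E'
from look import *
from ov import *
np.set_printoptions(precision=4,suppress=True)
ims=[]
for k in range(4):
    grab(f"k{k}",("scene",));ims.append(cv2.imread(f"pics/k{k}_scene.png").astype(np.float32))
st=env.state();print(st["tool_pos"],st["force"],st["torque"],st["time"])
s=np.mean(ims,0).astype(np.uint8);cv2.imwrite("pics/kavg.png",s)
lz=st["tool_pos"][2]-.0774+.015;print(lz)
c=np.array([B[0],B[1],lz]);roi=(295,215,345,280)
g=cv2.convertScaleAbs(s,alpha=1.5,beta=-40)
cv2.imwrite("pics/ok.png",np.hstack([draw(g,roi,7.9,[]),draw(g,roi,7.9,[(segs_jamb()[:144],(0,255,255)),(segs_leaf(c),(0,0,255))])]))
E
```

```text
[ 0.5356 -0.0628  0.1167] [ 0.2249 -0.5193 -4.0842] [-0.0214  0.0247  0.0301] 14.3
0.05425663715071784
```

View pics/ok.png

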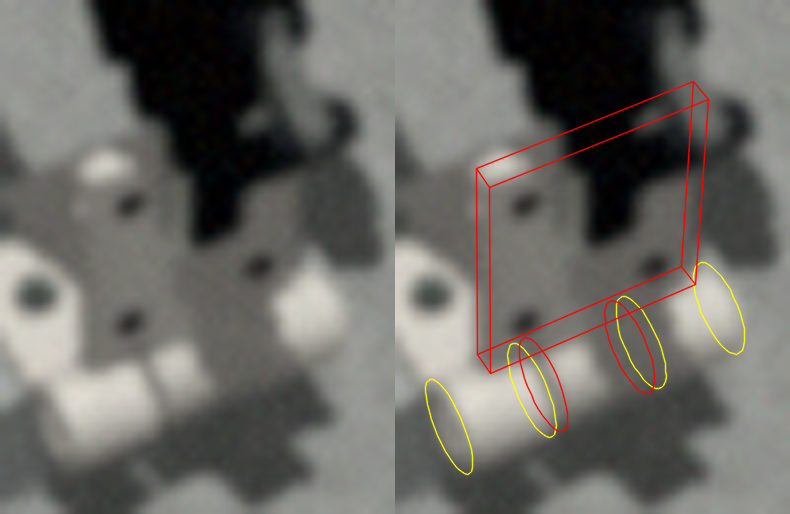

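```bash
cat > cyl.py <<'E'
from ov import *
from scipy.optimize import least_squares
def run(tags):
    C=np.nanmean([cloud("scene",np.load(f"pics/{t}_scene.npz")["d"]) for t in tags],0)
    q=C-B;L=np.stack([q@ex,q@ey,q@ez],-1)
    im=np.mean([np.load(f"pics/{t}_scene.npz")["p"].astype(float) for t in tags],0).mean(2)
    for nm,y0,y1 in(("fixed-",-.045,-.022),("loose",-.0125,.0125),("fixed+",.022,.045)):
        rr=np.hypot(L[...,0],L[...,2])
        m=(L[...,1]>y0)&(L[...,1]<y1)&(rr>.009)&(rr<.021)&((L[...,0]>.004))
        X=L[m][:,[0,2]]
        f=lambda p:np.hypot(X[:,0]-p[0],X[:,1]-p[1])-.015
        r=least_squares(f,[0,0],loss="soft_l1",f_scale=.002)
        print(nm,len(X),"centre x,z mm",(r.x*1000).round(2),"rms",np.sqrt(np.mean(f(r.x)**2))*1000)
    # perpendicular brightness profiles
    vd=(P["scene"]["position"]-B);vd-=ey*(vd@ey);vd/=np.linalg.norm(vd);w=np.cross(ey,vd)
    if w[2]<0:w=-w
    off=np.arange(-20,21,1.)/1000
    for y in(-.044,-.04,-.036,-.032,-.028,-.024,-.012,-.009,-.006,-.003,.032,.036,.04,.044):
        uv=proj("scene",[B+y*ey+o*w for o in off]).astype(np.float32)
        pr=cv2.remap(im.astype(np.float32),uv[:,0].reshape(1,-1),uv[:,1].reshape(1,-1),cv2.INTER_LINEAR)[0]
        print("%6.1f"%(y*1e3)," ".join("%3d"%v for v in pr[::2]))
    print("axial")
    uvs=np.arange(-50,51,1.5)/1000
    for o in(0,.004,.008):
        uv=proj("scene",[B+y*ey+o*w for y in uvs]).astype(np.float32)
        pr=cv2.remap(im.astype(np.float32),uv[:,0].reshape(1,-1),uv[:,1].reshape(1,-1),cv2.INTER_LINEAR)[0]
        print(o," ".join("%3d"%v for v in pr))
E
python3 - <<'E'
import cyl
cyl.run(["k0","k1","k2","k3"])
cyl.run(["a"])
E
```

```text
fixed- 84 centre x,z mm [0.82 1.55] rms 0.6738779492530249
loose 76 centre x,z mm [-2.    1.57] rms 0.5736183948875995
fixed+ 80 centre x,z mm [0.61 1.98] rms 0.6061365886550139
 -44.0  69  70  78  88  99 108 116 121 121 123 126 128 130 130 130 134 138 148 158 163 164
 -40.0  68  71  80  93 107 119 130 138 144 152 157 160 164 164 161 158 156 156 160 164 165
 -36.0  69  72  82  95 109 122 133 143 150 157 162 167 170 170 165 158 153 152 157 161 164
 -32.0  74  74  82  96 111 126 134 143 151 157 161 166 168 165 158 147 134 129 134 146 153
 -28.0  84  80  85  96 113 125 136 145 152 157 163 165 165 161 145 125 111 103 105 113 120
 -24.0  78  76  82  96 113 127 138 148 154 159 163 166 165 157 140 119 104 102 101 101 102
 -12.0  69  70  73  82  92 102 110 116 118 123 125 126 127 119 107  99  96  92  79  66  63
  -9.0  70  70  74  83  93 105 116 123 130 136 142 145 143 135 120 106 100  98  87  79  78
  -6.0  68  70  73  82  94 107 119 128 138 145 151 155 153 142 126 110 105 103 100  96  95
  -3.0  66  69  74  82  95 106 119 129 137 146 151 154 153 143 125 112 106 105 105 104 103
  32.0  78  
[... 2971 characters left out ...]
 160 161 160 157 151 141 126 110  97  88  86  84  86  86  84  83  85  85  85  84  82  81  80  81  83  86  92  98 101 102 105 114 127 141 152 158 159 161 164 163 160 160 159 159 160 159 159 160 160 156 152
0.008  92  95  99 111 125 139 150 157 159 160 159 158 158 158 157 156 155 154 153 153 152 146 137 123 110 100  96  91  92  94  92  90  90  91  92  92  89  89  89  89  89  89  89  92  93  93  97 103 114 130 142 151 155 158 158 159 157 156 155 156 157 155 153 152 153 150 146 140cyl.py:4: RuntimeWarning: Mean of empty slice
  C=np.nanmean([cloud("scene",np.load(f"pics/{t}_scene.npz")["d"]) for t in tags],0)
  return _methods._mean(a, axis=axis, dtype=dtype,
  ret = ret.dtype.type(ret / rcount)
```

The knuckle cylinder fit puts the loose knuckle about 2–2.5 mm too far toward −x, with z aligned. The bottom-edge brightness profiles agree. I'll correct by +2 mm along tool y.

Call:
{"fn": "drive_tool", "kwargs": {"increments": [[[0, 0, 0, 0.3, 1, 0, 255], [0, 0, 0, 0.2, 1, 0, 255], [0, 0, 0, 0, 0, 0, 255], [0, 0, 0, 0, 0, 0, 255]]]}}

```text
time: 14.7
tool_pos: [0.5377, -0.0625, 0.1166]
tool_rot: [-2.344, -2.091, 0.0]
force: [-0.7, -0.1, -5.0]
opening: 0.0069
```

```bash
python3 - <<'E' 2>/dev/null
from look import *
import cyl
np.set_printoptions(precision=4,suppress=True)
for k in range(4): grab(f"m{k}",("scene",))
st=env.state();print(st["tool_pos"],st["force"],st["time"])
cyl.run(["m0","m1","m2","m3"])
s=np.mean([cv2.imread(f"pics/m{k}_scene.png").astype(np.float32) for k in range(4)],0).astype(np.uint8)
g=cv2.convertScaleAbs(s,alpha=1.5,beta=-40)
cv2.imwrite("pics/om.png",cyl.draw(g,(295,235,345,280),12,[]))
E
```

```text
[ 0.5376 -0.0625  0.1165] [ 0.2967  0.3153 -4.3855] 14.9
fixed- 82 centre x,z mm [0.67 1.8 ] rms 0.5822550425221352
loose 91 centre x,z mm [-0.14  1.82] rms 1.0470839049545795
fixed+ 77 centre x,z mm [0.65 2.01] rms 0.6203404011462391
 -44.0  69  71  79  89 100 107 116 121 122 122 125 128 130 131 130 133 139 149 158 163 165
 -40.0  68  71  79  92 106 119 129 138 144 151 156 160 163 163 161 158 155 156 160 162 164
 -36.0  68  72  80  95 109 121 133 142 150 156 162 168 170 169 166 160 155 155 159 163 165
 -32.0  70  72  82  96 111 125 135 144 150 157 162 166 167 162 154 145 141 142 150 158 161
 -28.0  73  73  82  97 113 126 136 145 152 157 162 163 159 146 123 112 110 113 122 132 140
 -24.0  74  74  83  98 114 128 138 149 154 159 163 165 161 145 125 106  99 101 101 102 107
 -12.0  69  71  78  87  98 106 111 114 115 118 118 116 116 107  99  98  94  80  68  67  80
  -9.0  69  72  79  90 101 112 118 124 130 134 136 137 131 117 106 101  96  88  73  72  83
  -6.0  67  72  79  91 104 117 126 134 142 148 152 154 143 126 111 104 102  99  93  90  95
  -3.0  66  70  79  93 105 116 128 137 145 152
[... 544 characters left out ...]
 155 149 142 128 113 103  95  91  90  91  91  92  92  93  92  92  92  93  93  95 100 109 122 135 147 154 158 160 160 161 162 163 164 163 161 155
0.004  97 105 111 119 130 145 158 164 169 170 170 169 167 165 162 157 157 160 162 163 161 157 148 134 120 116 117 127 136 141 145 146 145 143 137 128 114 102  96  92  92  92  92  92  91  91  90  91  92  91  91  93  95 100 108 121 134 148 156 160 161 162 163 165 165 164 159 153
0.008  93  98 104 115 130 145 156 163 165 166 165 162 154 144 131 122 121 123 127 130 133 129 124 114 105 100 101 104 107 110 113 112 110 111 111 109 105 101  96  94  91  92  92  92  91  92  92  91  91  92  92  93  93  93  97 100 110 118 125 130 135 140 147 152 155 154 149 140
```

View pics/om.png

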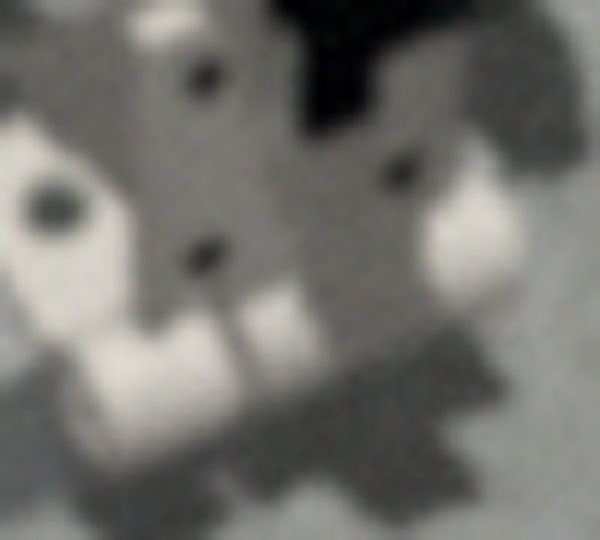

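Loose and fixed knuckles now agree to about 0.8 mm in x and 0.1 mm in z, and the lower outline is continuous in the picture from (100,470) to (520,290). I'll make a last 0.5 mm nudge, then settle and verify.

Call:
{"fn": "drive_tool", "kwargs": {"increments": [[[0, 0, 0, 0, 0.5, 0, 255], [0, 0, 0, 0, 0, 0, 255], [0, 0, 0, 0, 0, 0, 255], [0, 0, 0, 0, 0, 0, 255], [0, 0, 0, 0, 0, 0, 255]]]}}

```text
time: 15.4
tool_pos: [0.5381, -0.0625, 0.1166]
tool_rot: [-2.344, -2.091, 0.0]
force: [0.2, 0.3, -4.6]
opening: 0.007
```

```bash
python3 - <<'E' 2>/dev/null | head -5
from look import *
import cyl
np.set_printoptions(precision=4,suppress=True)
for k in range(4): grab(f"n{k}",("scene",))
st=env.state();print(st["tool_pos"],st["force"],st["torque"],st["time"])
Rm=cyl.R.from_rotvec(st["tool_rot"]).as_matrix();print(Rm[:,2],np.degrees(np.arctan2(Rm[1,1],Rm[0,1])))
cyl.run(["n0","n1","n2","n3"])
E
cp pics/n0_scene.png pics/final_check.png
```

```text
[ 0.5381 -0.0625  0.1166] [ 0.6242  0.431  -4.1724] [-0.0177  0.0102  0.0066] 15.6
[-0.0001  0.     -1.    ] -6.5320869037833615
fixed- 85 centre x,z mm [0.73 1.78] rms 0.6200750698424883
loose 93 centre x,z mm [0.38 1.84] rms 0.9109049901017954
fixed+ 81 centre x,z mm [0.54 1.94] rms 0.5985380697625904
```

View pics/final_check.png

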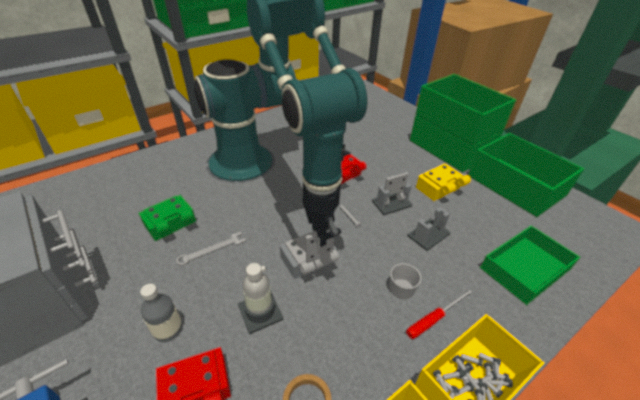

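The picture shows the leaf held in the jamb's gap at (318,248), the stand at (430,232) empty, the cap up at (255,270), and the other leaf, pin, cup and bottle where they were. The loose and fixed bore axes agree to about 0.3 mm in x and z. The only force is the leaf's weight, so I'm handing in.

```bash
python3 -c "
from rig import env
print(env.finish_job())"
```

```text
the job is handed in; nothing more can be done
None
```

The job is handed in at about 15.6 s of the 53 s allowed; no verdict was given.

**Oiling:** I pressed the nozzle cap with the shut fingertips to its full 8 mm (TCP at 0.153 m, force rising to 14 N). After I released it, the cap measured 0.162 m high again, so it had sprung back up.

**Fitting:** I gripped the single-knuckle leaf at 90 N, lifted it straight out of its stand, turned it to the jamb's angle (about -6.5°) and lowered it into the gap. It met no contact on the way down. A check on the knuckles then showed it about 2–2.5 mm off in x, so I moved it 2.5 mm in all.

**Last checks:**
- **Alignment:** fits to the fixed and loose knuckles agree to about 0.3 mm in x and z. The sideways centring was judged to about 1 mm from brightness edges.
- **Angle:** the tool is upright, at -6.53° yaw against the jamb's -6.55°.
- **Load:** the only force is about 4.5 N downward, the leaf's own weight, with sideways force under 1 N.
- **Other items:** the other leaf, hinge pin, cup and bottle look unmoved in the last picture.

**Disagreements:** the two cameras differed by 3–6 mm in absolute position, so the final alignment relied on comparing the knuckles within the scene view. The top view was blocked by the arm and could not confirm it. The loose-knuckle fit was also a little noisier than the fixed ones (0.9 mm rms against 0.6 mm).

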